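# Load a wax tin into the stall's sloped dispenser

## Robot

A 6-joint arm with a two-finger parallel gripper is mounted at the origin on the work surface. World frame = base frame: x ahead of the robot, y to its left, z up, the work surface at z = 0. Lengths are in m, angles in rad, forces in N, time in s.
With the tool pointing down it reaches from about 0.3 to 0.75 m from the base axis. Payload 8.5 kg.
Tool frame: the origin (TCP) lies at the very end of the fingers, on their centre line; the grasp point (between the pads) lies 19 mm behind it (grasp_offset is the distance from the TCP to the grasp point, in m); x points along the fingers, y is the direction in which the jaws open and shut, and the axes are right-handed (so a half turn about x gives the same grasp; the last joint's range is limited). The gripper opens to 88 mm and grips with 3 to 60 N. Pads are 18 mm wide; open, the fingers measure 123 mm over their backs; the gripper's body (75 mm by 187 mm) begins 45 mm behind the grasp point.
Start: joints at [-1.395, 0.381, 1.297, -0, 1.464, -0.215], TCP at [0.21, -0.509, 0.239] pointing down, gripper open.
Joint ranges: [-3.11, 3.11], [-0.89, 2.33], [0.22, 2.48], [-1.42, 4.56], [0.17, 2.85], [-2.88, 2.88]. Speed limits (rad/s): [2.39, 2.39, 3.14, 3.14, 3.14, 3.14].

## Interface

Orientations are given as a 3x3 rotation matrix whose columns are the frame's x, y, z axes.
In Python, from workcell import sense, capture, camera_params, finish_job, outline_of, grasp_offset gives the robot as it stands. The module is installed in compiled form; this text tells all that it offers.
- The arm moves only by the tool arm_command, never from a script. Its arguments are lists of equal length, an entry for each row: "xyz": the shift along the tool's x, y, z in cm, a list of three; "spin": the turn about the tool's x in rad. A call has 1 to 12 rows; each row is the pose to reach, as a shift and turn from the pose commanded when the call began, along the tool's axes at that moment; what a row does not reach only later rows make up. A row lasts 1/12 s, in which the tool goes at most 41.7 mm and 7.16 degrees, less where a joint would pass 70% of its speed; a pose out of reach is approached as far as the arm can. A call with a gripper value outside its range is refused whole. "grip" is the closure in counts, from 0 (fully open) to 255 (shut), set as the call begins (left out, the last holds). The fingers move at their own pace and stop on an object; "grip_force" is the grip in N (left out, the last holds). Time passes only in rows, so rows that repeat a pose let the fingers close. It gives the time, the measured TCP pose, the force and the opening at its end, in the units of the state.
- sense(): the state, without advancing time (a new reading comes with each control period).
- capture(name): name is "scene" or "side" or "wrist"; returns (picture, depth): 384x512x3 uint8, red, green, blue; 384x512 float32, m along the optical axis (not along the pixel's ray), 0 where there is no reading.
- camera_params(name): a dict with "K" (3x3 intrinsics, pixels), "world_from_camera" (4x4, takes a point from camera to world coordinates). Camera axes: x right, y up, looking along -z (the intrinsics and any distortion apply to the point x, -y, -z); pixel columns grow to the right and rows downward; lengths in m; the calibration is good to about 2 mm. The wrist camera is an equidistant fisheye: a pixel r from the principal point sees the ray r / f radians off the axis. A picture is of the moment at which its call begins: read the wrist's pose just before it. camera_params takes no time and is no camera call; for the wrist camera it gives the pose at the moment of the call.
- finish_job(): hands the job in, once; it reports no verdict.
Trained networks look in the newest picture that a camera, given by its name, has taken for a name from the list of things; names that differ only in an ending like _2 or _b are one class to them, and where a whole thing is asked for, a point or a joint stands for the part that bears it (a point fixed in the world has none). Each returns a list of dicts, best first, with "p" (0 to 1); they miss things now and then, are a little off and sometimes report something else, mostly with a low value. They report only what shows in the picture. A call takes as long as a camera call.
- outline_of(target, camera): "region" (384x512 bool, what is visible of it) and "rect" ([centre column, centre row, width, height] in pixels, round what is visible of it).
The state is a dict: "clock": time; "qpos": joint angles; "joint_velocities": joint speeds; "effort": joint torques, N m; "tcp_pos": TCP position; "ee_rot": TCP orientation; "wrist_force": force on the tool from outside, world axes, zero at the start; "ft_torque": the same for the moment, N m; "gripper_width": opening from 0.0 (shut) to 1.0 (fully open).
Only numpy, scipy, OpenCV 4.12 (cv2) and the standard library are available. Lean on these libraries where they do the work, as an engineer would, in place of code of your own. Each camera call takes 0.05 s, during which the arm holds its last target.

## Task

Put the green tin flat into the open upper end of the wooden dispenser chute, then push it down under the metal lips until it rests fully home against the yellow sprung stop. Push gently: do not force the stop, and leave the red tin and the mug where they are. Leave the tin resting there, with the robot clear.

Things in the scene. Friction and masses are not known exactly. Their poses are not given: they have to be found in the camera images.
- green_tin: The tin to load: green round flat tin, 62 mm diameter, 32 mm high, brass trim, 0.28 to 0.46 kg, standing flat on the table at the start. Origin: centre of its underside, z up through its lid.
- red_tin: Bystander: tin of the same size in red. Origin: centre of its underside.
- mug: Bystander: orange mug, 80 mm across the rim, 80 mm high, with a handle at its +y. Origin: centre of its underside.
- chute: Sloped wooden bed of the dispenser, fixed. Origin: on its floor, mid-mouth, 90 mm above the table, where the tin's underside centre should be set. x runs downhill along the floor (0.24 rad below level), y across, z square off the floor. The floor reaches from x = -50 to 250 mm. The tin does not slide by itself; pushing it along takes a few newtons (under 5).
- top_edge (a point): Middle of the bed's upper edge, chute x = -50 mm, on the floor; nothing stands uphill of it. From here to the throat is the mouth: open above, with only 6 mm high guides at the sides, 74 mm apart inside, narrowing to 70 mm.
- throat (a point): Middle of the floor where the channel begins, chute x = 55 mm. Beyond it the walls are 66 mm apart inside (2 mm play each side of the tin). From 36 to 40 mm above the floor metal lips reach inwards from the walls, leaving a 56 mm wide slot open above: the tin must slide in from the mouth, and shut fingers standing in the slot behind it can push it.
- zone (a point): Point on the channel floor at chute x = 170 mm. The face of the yellow stop paddle (40 mm wide, 3 to 29 mm above the floor) stands here or up to 45 mm farther downhill; its setting is not measured: find it by feel or by eye. It hangs from a grey clamp bridge with a black knob, which begins 16 mm beyond the face, is up to 59 mm above the floor and does not slip.
- stop (a joint): How far the yellow paddle is pressed downhill against its spring, in m (not its place along the chute): 0 free, about 3 N per mm. Over 5.5 mm (about 16 N) trips the escapement: a failure. A tin pushed home and let go keeps it pressed by 0.1 to 2 mm; one that stops short leaves it at 0.

How it is judged:
By the outcome, as a careful person would: the job done as asked, in the order asked, and still so for the second after the job is handed in, with the robot touching nothing.
It also fails if it takes over 64 s, if anything falls off the work surface, if the arm or the gripper's body presses on something with over 40 N, if the wrist force passes 120 N, or if a joint passes its speed limit or range.

## Working session

There is one attempt and no reset: what is moved stays moved. The work goes in short steps, Python scripts to look and compute and a tool call to move; the robot and the scene stay as the last step left them, time stands still between calls to the robot, and variables do not carry over. Pictures are saved under pics/ and viewed, and the job is handed in when it is done.

Besides the shell and the picture viewer there is one more tool, called after "Call:" by a JSON object that holds its "op" and its "data", one argument or row to a line. arm_command: Moves the arm, as the interface text tells. Its arguments: {"type":"object","properties":{"xyz":{"type":"array","items":{"type":"array","items":{"type":"number"}}},"spin":{"type":"array","items":{"type":"number"}},"grip":{"type":"number"},"grip_force":{"type":"number"}},"required":["xyz","spin"]}

```bash
mkdir -p pics
cat > h.py <<'E'
import numpy as np, cv2
from workcell import *
def save(n,p): cv2.imwrite('pics/'+n+'.png',cv2.cvtColor(p,cv2.COLOR_RGB2BGR))
def cloud(cam,d,cp=None):
    cp=cp or camera_params(cam);K=cp['K'];T=np.array(cp['world_from_camera'])
    v,u=np.mgrid[0:384,0:512]
    x=(u-K[0][2])/K[0][0]*d; y=(v-K[1][2])/K[1][1]*d
    P=np.stack([x,-y,-d,np.ones_like(d)],-1)
    return (P@T.T)[...,:3]
E
python3 - <<'E'
from h import *
np.set_printoptions(precision=4,suppress=True)
s=sense();print(s['clock'],s['tcp_pos'],s['ee_rot'],s['wrist_force'],grasp_offset() if callable(grasp_offset) else grasp_offset)
for c in ['scene','side']:
    p,d=capture(c);save(c+'0',p);np.save(c+'0.npy',d);np.save(c+'0p.npy',p)
    W=cloud(c,d)
    print(c,camera_params(c))
    for t in ['green_tin','red_tin','mug','chute','stop']:
        for o in outline_of(t,c)[:2]:
            r=o['region']&(d>0); q=W[r]
            print(t,o['p'],o['rect'],r.sum(),q.min(0) if len(q) else '',q.max(0) if len(q) else '',np.median(q,0) if len(q) else '')
print(sense()['clock'])
E
```

```text
0.0 [ 0.2094 -0.5083  0.2381] [[-0.0003  0.3809 -0.9246]
 [ 0.0015 -0.9246 -0.3809]
 [-1.     -0.0014 -0.0003]] [0.0458 0.1767 0.7364] 0.0187
scene {'K': array([[469.1758,   0.    , 259.1502],
       [  0.    , 469.1758, 187.1922],
       [  0.    ,   0.    ,   1.    ]]), 'world_from_camera': array([[ 0.5719, -0.6863,  0.4495,  1.0098],
       [ 0.8203,  0.482 , -0.3079, -0.4082],
       [-0.0053,  0.5448,  0.8386,  0.9886],
       [ 0.    ,  0.    ,  0.    ,  1.    ]])}
green_tin 0.95 [198.9, 213.7, 32.9, 31.2] 589 [ 0.4193 -0.2396 -0.0033] [ 0.4941 -0.1797  0.0379] [ 0.4696 -0.2114  0.0307]
red_tin 0.84 [222.7, 269.6, 27.5, 33.1] 750 [ 0.5757 -0.2724 -0.0044] [ 0.6526 -0.2084  0.0374] [ 0.6271 -0.2438  0.0311]
mug 0.62 [143.9, 254.0, 54.4, 48.2] 1677 [ 0.3936 -0.4197 -0.0059] [ 0.5492 -0.3357  0.0838] [ 0.4753 -0.3777  0.0416]
chute 0.84 [307.2, 152.6, 106.2, 83.7] 3869 [ 0.3908 -0.0698 -0.0056] [0.5775 0.2857 0.1161] [0.5071 0.0838 0.0807]
side {'K': array([[406.6803,   0.    , 254.4731],
       [  0.    , 406.6803, 185.4234],
       [  0.    ,   0.    ,   1.    ]]), 'world_from_camera': array([[-0.8928,  0.324 , -0.313 ,  0.2222],
       [-0.4503, -0.6606,  0.6007,  0.5325],
       [-0.0121,  0.6773,  0.7356,  0.8464],
       [ 0.    ,  0.    ,  0.    ,  1.    ]])}
green_tin 0.77 [301.6, 186.6, 21.1, 28.2] 469 [ 0.4241 -0.2708 -0.0028] [ 0.4975 -0.175   0.0368] [ 0.4523 -0.1977  0.031 ]
red_tin 0.97 [255.9, 160.8, 22.1, 21.5] 368 [ 0.5833 -0.2698 -0.0008] [ 0.6431 -0.208   0.0366] [ 0.6097 -0.2298  0.0308]
mug 0.98 [314.6, 137.2, 41.2, 37.4] 1058 [ 0.4376 -0.5102 -0.0047] [ 0.5641 -0.3341  0.0828] [ 0.4819 -0.3576  0.0476]
mug 0.52 [234.8, 251.3, 75.7, 129.3] 4967 [ 0.4264 -0.1543 -0.0042] [0.6192 0.2396 0.1172] [0.4999 0.1074 0.0789]
chute 0.74 [234.4, 251.2, 73.7, 132.3] 5027 [ 0.4264 -0.1518 -0.0042] [0.6192 0.2396 0.1172] [0.5005 0.1079 0.0785]
0.6
```

Run:
```python
import cv2
a=cv2.imread('pics/scene0.png')[90:300,110:380];cv2.imwrite('pics/s1.png',cv2.resize(a,None,fx=2.9,fy=2.8,interpolation=cv2.INTER_CUBIC))
a=cv2.imread('pics/side0.png')[110:340,170:350];cv2.imwrite('pics/s2.png',cv2.resize(a,None,fx=2.6,fy=2.6,interpolation=cv2.INTER_CUBIC))
```

```text
(no output)
```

View pics/s1.png

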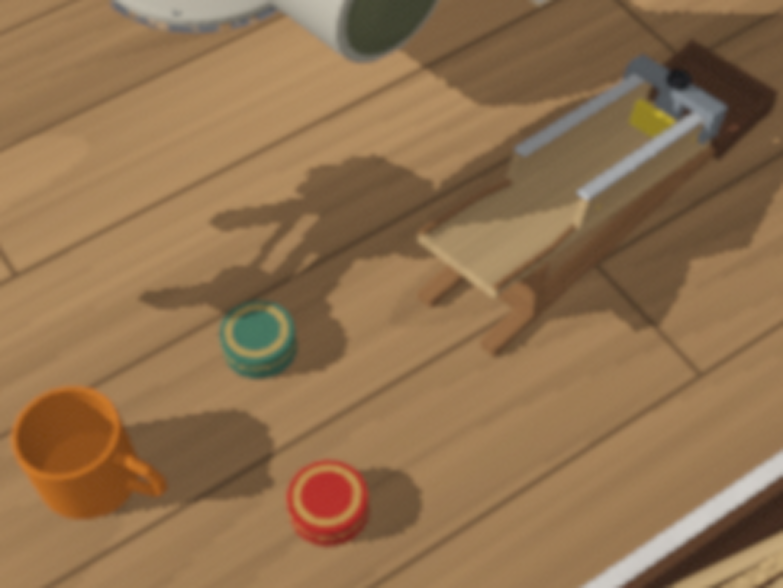

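View pics/s2.png

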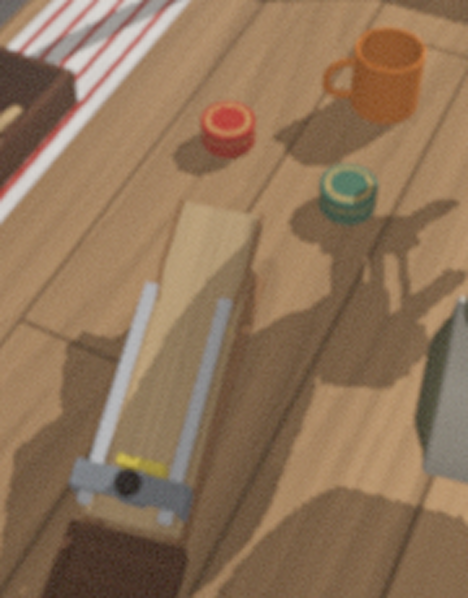

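```bash
cat > fit.py <<'E'
from h import *
np.set_printoptions(precision=4,suppress=True)
P=[];C=[];S=[]
for i,c in enumerate(['scene','side']):
    d=np.load(c+'0.npy');p=np.load(c+'0p.npy');W=cloud(c,d)
    m=(d>0)&(W[...,0]>.36)&(W[...,0]<.65)&(W[...,1]>-.13)&(W[...,1]<.32)&(W[...,2]>.015)&(W[...,2]<.16)
    P.append(W[m]);C.append(p[m]);S.append(np.full(m.sum(),i))
P=np.concatenate(P);C=np.concatenate(C).astype(int);S=np.concatenate(S)
# ransac plane w/ slope .24
rng=np.random.default_rng(0);best=(0,)
for k in range(4000):
    a=P[rng.choice(len(P),3,False)];n=np.cross(a[1]-a[0],a[2]-a[0]);l=np.linalg.norm(n)
    if l<1e-5: continue
    n/=l; n*=np.sign(n[2])
    if abs(np.arccos(n[2])-.24)>.06: continue
    r=np.abs((P-a[0])@n)<.002
    if r.sum()>best[0]: best=(r.sum(),r)
r=best[1]
for _ in range(5):
    c=P[r].mean(0);n=np.linalg.svd(P[r]-c)[2][2];n*=np.sign(n[2]);r=np.abs((P-c)@n)<.003
print('plane',r.sum(),n,np.arccos(n[2]),'src',[(S[r]==i).sum() for i in (0,1)],[((P-c)@n)[r&(S==i)].mean() for i in (0,1)])
yaw=np.arctan2(n[1],n[0]);print('yaw downhill from normal',yaw)
# lips: 36-42 mm above
h=(P-c)@n
g=(h>.034)&(h<.045)&(C.max(1)-C.min(1)<45)
q=P[g]
x=np.array([np.cos(yaw)*n[2],np.sin(yaw)*n[2],-np.hypot(n[0],n[1])]);y=np.cross(n,x)
u=(q-c)@x;v=(q-c)@y
for sgn in (1,-1):
  for i in (0,1):
    k=(v*sgn>0)&(S[g]==i)
    if k.sum()<10: print('few',sgn,i,k.sum());continue
    pf=np.polyfit(u[k],v[k],1);print(sgn,i,k.sum(),'u range',np.percentile(u[k],[0,2,98,100]),'v med',np.median(v[k]),np.percentile(v[k],[3,97]),'slope',pf[0])
np.savez('fit.npz',P=P,C=C,S=S,n=n,c=c)
E
python3 fit.py
```

```text
plane 4869 [-0.0489  0.2319  0.9715] 0.23926903554177167 src [np.int64(1882), np.int64(2987)] [np.float64(-0.00015793780204214649), np.float64(0.00010051407547275274)]
yaw downhill from normal 1.7787084265579851
1 0 243 u range [-0.0337 -0.0299  0.1354  0.1376] v med 0.029098403705320103 [0.0107 0.0367] slope -0.02374996358832258
1 1 443 u range [-0.0297 -0.0256  0.1616  0.165 ] v med 0.036796759750330324 [0.031  0.0422] slope 0.0007149536276488446
-1 0 297 u range [-0.0326 -0.0291  0.1425  0.1562] v med -0.038091203319258485 [-0.05   -0.0099] slope 0.027295670998840765
-1 1 400 u range [-0.0308 -0.0265  0.1615  0.1646] v med -0.030386421875539887 [-0.0361 -0.0251] slope -0.005576301045712132
```

```bash
cat > fit2.py <<'E'
from h import *
np.set_printoptions(precision=4,suppress=True)
z=np.load('fit.npz');P,C,S,n,c=[z[k] for k in 'PCSnc']
yaw=np.arctan2(n[1],n[0])
x=np.array([np.cos(yaw)*n[2],np.sin(yaw)*n[2],-np.hypot(n[0],n[1])]);y=np.cross(n,x)
D=P-c;u,v,h=D@x,D@y,D@n
for i in (0,1):
  for lo,hi,name in [(.034,.046,'lip'),(-.004,.004,'floor')]:
    g=(S==i)&(np.abs(h-(lo+hi)/2)<(hi-lo)/2)
    rows=[]
    for a in np.arange(-.14,.18,.02):
        k=g&(u>a)&(u<a+.02)
        if name=='lip': k&=True
        vv=v[k]
        if k.sum()<8: continue
        p_,n_=vv[vv>.003],vv[vv<.003]
        rows.append((a+.01,k.sum(),*np.percentile(vv,[2,98]),np.median(p_) if len(p_) else 0,np.median(n_) if len(n_) else 0))
    print(i,name);print(np.array(rows))
  # floor upper edge
  g=(S==i)&(abs(h)<.004)&(abs(v)<.03);print('floor u min',np.percentile(u[g],[0,.5,1,2]))
  yel=(C[:,0]>C[:,2]+90)&(C[:,1]>C[:,2]+70)&(u>.05)&(S==i);print('yellow',yel.sum(),u[yel].min() if yel.any() else 0, np.median(u[yel]),v[yel].min(),v[yel].max(),np.percentile(h[yel],[2,98]))
# topmap
for i in (0,1):
    M=np.zeros((120,340,3),np.uint8);k=(S==i)&(h>-.01)
    M[np.clip(((v[k]+.06)*1000).astype(int),0,119),np.clip(((u[k]+.16)*1000).astype(int),0,339)]=C[k]
    save(f'map{i}',cv2.resize(M,None,fx=2.3,fy=2.3,interpolation=cv2.INTER_NEAREST))
a=cv2.vconcat([cv2.imread('pics/map0.png'),cv2.imread('pics/map1.png')]);cv2.imwrite('pics/maps.png',a)
print('c',c,'x',x)
E
python3 fit2.py
```

```text
0 lip
[[ -0.03    46.      -0.0422   0.0348   0.0307  -0.0384]
 [ -0.01    62.      -0.0423   0.0354   0.0299  -0.0385]
 [  0.01    60.      -0.0427   0.0345   0.0284  -0.038 ]
 [  0.03    57.      -0.0426   0.0357   0.0305  -0.0385]
 [  0.05    54.      -0.0427   0.0351   0.0298  -0.0381]
 [  0.07    53.      -0.0424   0.0354   0.0291  -0.0379]
 [  0.09    51.      -0.0424   0.0347   0.0292  -0.0375]
 [  0.11    50.      -0.0428   0.0335   0.0277  -0.0391]
 [  0.13   110.      -0.0504   0.0419   0.0287  -0.0345]
 [  0.15    12.      -0.0514   0.0189   0.027   -0.05  ]]
0 floor
[[ -0.13   208.      -0.043    0.0364   0.0218  -0.0207]
 [ -0.11   203.      -0.0436   0.0352   0.02    -0.0176]
 [ -0.09   205.      -0.0435   0.035    0.0206  -0.0182]
 [ -0.07   194.      -0.0436   0.0348   0.0202  -0.0186]
 [ -0.05   176.      -0.0436   0.0327   0.0207  -0.0188]
 [ -0.03   178.      -0.0443   0.0308   0.0179  -0.0185]
 [ -0.01   141.      -0.0441   0.0305   0.0176  -0.0143]
 [  0.01   109.      -0.0444   0.0303   0.0184  -0.0087]
 [  0.03   105.      -0.0447   0.0306   0.017   -0.0074]
 [
[... 1614 characters left out ...]
-0.0299   0.0434   0.0148  -0.0129]
 [  0.03   211.      -0.0299   0.0434   0.0153  -0.0139]
 [  0.05   217.      -0.0298   0.0433   0.015   -0.0147]
 [  0.07   221.      -0.0303   0.0429   0.0153  -0.0145]
 [  0.09   230.      -0.0301   0.0431   0.0147  -0.0138]
 [  0.11   150.      -0.0307   0.0434   0.0184  -0.0173]
 [  0.13    10.      -0.0304   0.043    0.0324  -0.0253]
 [  0.15   151.      -0.031    0.0419   0.0163  -0.017 ]
 [  0.17   249.      -0.0442   0.0506   0.0248  -0.0196]]
floor u min [-0.1364 -0.1341 -0.1323 -0.1293]
yellow 61 0.11636788385861474 0.12154726863332813 -0.017228354460243362 0.022155220065010115 [0.0254 0.0323]
c [0.5075 0.0673 0.0691] x [-0.2005  0.9506 -0.237 ]
```

View pics/maps.png

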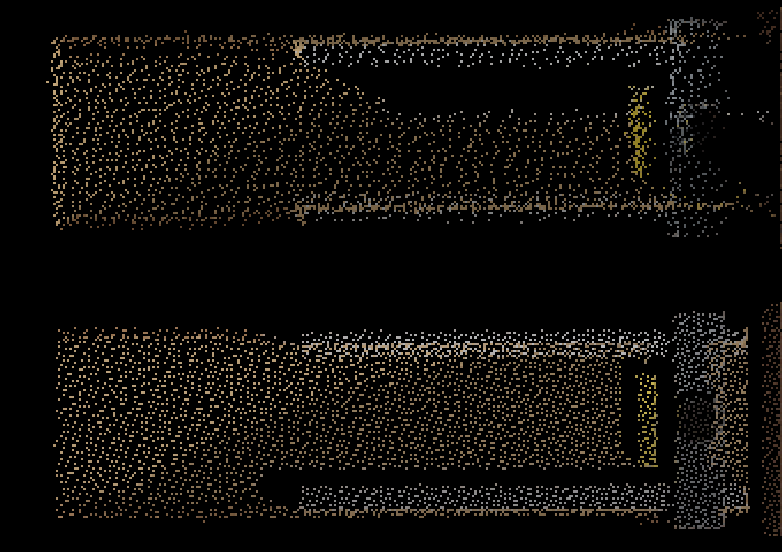

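The chute runs from its upper edge near y≈-0.06 downhill to about +y. The yellow paddle sits at about x≈203 mm in the chute frame. The two cameras disagree by about 7 mm across the chute, so I'll check the tin centres in both and the wrist view.

Run:
```python
from h import *
from scipy.optimize import least_squares
np.set_printoptions(precision=4,suppress=True)
for c in ['scene','side']:
    d=np.load(c+'0.npy');p=np.load(c+'0p.npy').astype(int);W=cloud(c,d)
    capture  # use mask by colour & location
    for name,cx,cy in [('green',.463,-.207),('red',.614,-.24)]:
        m=(d>0)&(np.hypot(W[...,0]-cx,W[...,1]-cy)<.055)&(W[...,2]>.027)&(W[...,2]<.042)
        q=W[m][:,:2]; 
        # centre from hull of top points
        (ex,ey),r=cv2.minEnclosingCircle(q.astype(np.float32)*1000)
        print(c,name,m.sum(),q.mean(0),'encl',ex,ey,r,'z',np.median(W[m][:,2]))
    m=(d>0)&(W[...,2]<.01)&(W[...,2]>-.02)&(np.hypot(W[...,0]-.5,W[...,1]+.2)<.2);print('table z',np.median(W[m][:,2]))
s=sense()
cp=camera_params('wrist');print(cp,s['tcp_pos'])
p,d=capture('wrist');save('w0',p)
```

```text
scene green 463 [ 0.4638 -0.2087] encl 462.42510986328125 -208.46664428710938 32.34428787231445 z 0.031495289276697314
scene red 585 [ 0.6228 -0.242 ] encl 621.7125854492188 -241.13343811035156 31.266775131225586 z 0.03168182350581705
table z -0.0009547387714037292
side green 309 [ 0.4543 -0.206 ] encl 456.18817138671875 -207.09532165527344 32.235958099365234 z 0.03218138142872873
side red 258 [ 0.6136 -0.2393] encl 615.1768798828125 -241.3928680419922 33.56057357788086 z 0.032070447428798776
table z -0.00021836250111068045
{'K': array([[297.3186,   0.    , 254.4454],
       [  0.    , 297.3186, 192.5944],
       [  0.    ,   0.    ,   1.    ]]), 'world_from_camera': array([[ 0.3805,  0.8929,  0.2406,  0.2707],
       [-0.9248,  0.3673,  0.0993, -0.4838],
       [ 0.0003, -0.2603,  0.9655,  0.3841],
       [ 0.    ,  0.    ,  0.    ,  1.    ]])} [ 0.2095 -0.5085  0.2387]
```

View pics/w0.png

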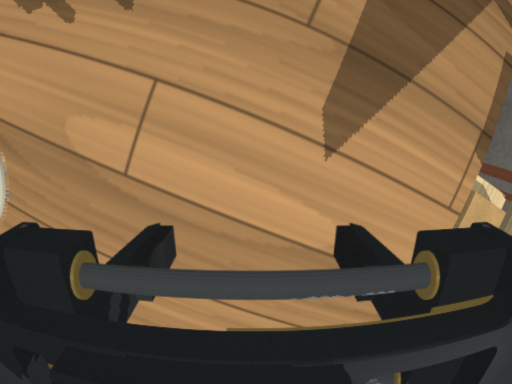

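The offset between the cameras is consistent: the scene camera reads about 6.5 mm more in x than the side camera for both tins and the chute. I'll use the mean and refine it with the wrist camera. Next I move above the green tin and turn the jaws to lie across the chute.

Call:
{"op": "arm_command", "data": {
  "xyz": [
    [0.3, -1.5, -2.9],
    [0.65, -3.05, -5.75],
    [1.0, -4.6, -8.65],
    [1.3, -6.1, -11.5],
    [1.6, -7.6, -14.4],
    [1.95, -9.15, -17.3],
    [2.3, -10.7, -20.1],
    [2.6, -12.2, -23.0],
    [2.9, -13.7, -25.9],
    [3.25, -15.25, -28.8],
    [3.6, -16.8, -31.7],
    [3.9, -18.3, -34.55]
  ],
  "spin": [-0.116, -0.231, -0.347, -0.463, -0.578, -0.694, -0.81, -0.925, -1.041, -1.157, -1.272, -1.388],
  "grip": 0
}}

```text
clock: 1.65
tcp_pos: [0.4601, -0.2062, 0.1997]
ee_rot: [[0.0, 0.977, 0.212], [-0.0, 0.212, -0.977], [-1.0, 0.0, 0.0]]
wrist_force: [2.0, -1.0, -1.0]
gripper_width: 1.003
```

Call:
{"op": "arm_command", "data": {
  "xyz": [
    [0, 0, 0],
    [0, 0, 0],
    [0, 0, 0]
  ],
  "spin": [0, 0, 0]
}}

```text
clock: 1.9
tcp_pos: [0.459, -0.2081, 0.1998]
ee_rot: [[-0.0, 0.979, 0.205], [-0.0, 0.205, -0.979], [-1.0, -0.0, 0.0]]
wrist_force: [-0.7, 0.9, 0.6]
gripper_width: 0.998
```

```bash
cat >> h.py <<'E'
def wpix(cp,W):
    K=cp['K'];T=np.linalg.inv(cp['world_from_camera']);q=np.c_[W,np.ones(len(W))]@T.T
    x,y,z=q[:,0],-q[:,1],-q[:,2];r=np.hypot(x,y);th=np.arctan2(r,z)
    return np.c_[K[0][2]+K[0][0]*th*x/r,K[1][2]+K[1][1]*th*y/r]
def wground(cp,uv,zw):
    K=cp['K'];T=np.array(cp['world_from_camera']);uv=np.atleast_2d(uv)
    a=(uv[:,0]-K[0][2])/K[0][0];b=(uv[:,1]-K[1][2])/K[1][1];th=np.hypot(a,b)
    dr=np.c_[np.sin(th)*a/th,-np.sin(th)*b/th,-np.cos(th)]@T[:3,:3].T
    t=(zw-T[2,3])/dr[:,2];return T[:3,3]+dr*t[:,None]
E
python3 - <<'E'
from h import *
np.set_printoptions(precision=4,suppress=True)
s=sense();cp=camera_params('wrist');p,d=capture('wrist');save('w1',p)
print(s['clock'],s['tcp_pos'],s['ee_rot'],s['qpos'])
for o in outline_of('green_tin','wrist')[:2]:
    print(o['p'],o['rect'])
    m=o['region'];v,u=np.nonzero(m)
    G=wground(cp,np.c_[u,v].astype(float),.032)
    print(G.min(0),G.max(0),cv2.minEnclosingCircle((G[:,:2]*1000).astype(np.float32)))
E
```

```text
1.9 [ 0.459  -0.2081  0.1998] [[-0.0001  0.9787  0.2052]
 [-0.0003  0.2052 -0.9787]
 [-1.     -0.0001  0.0003]] [-0.6608  0.3344  1.4895 -0.0003  1.3176 -0.8674]
0.63 [253.9, 176.2, 61.9, 64.7]
[ 0.426  -0.2392  0.032 ] [ 0.4878 -0.1748  0.032 ] ((457.54779052734375, -206.98150634765625), 32.221961975097656)
```

View pics/w1.png

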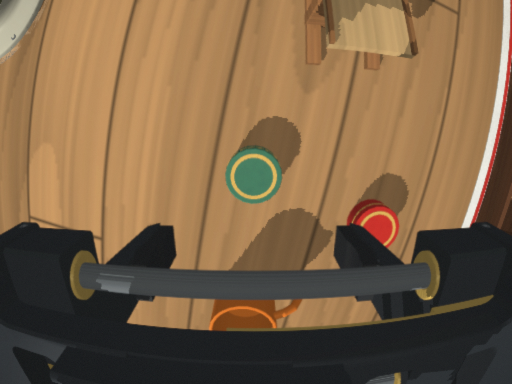

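Call:
{"op": "arm_command", "data": {
  "xyz": [
    [2.5, 0, 0],
    [5.5, -0.05, -0.05],
    [8.5, -0.1, -0.05],
    [11.5, -0.1, -0.05],
    [14.0, -0.1, -0.05],
    [16.0, -0.1, -0.05],
    [17.5, -0.1, -0.05],
    [18.4, -0.1, -0.05],
    [18.7, -0.1, -0.05],
    [18.7, -0.1, -0.05]
  ],
  "spin": [0, 0, 0, 0, 0, 0, 0, 0, 0, 0]
}}

```text
clock: 2.83
tcp_pos: [0.458, -0.208, 0.0127]
ee_rot: [[-0.0, 0.979, 0.205], [0.0, 0.205, -0.979], [-1.0, -0.0, -0.0]]
wrist_force: [-0.2, 0.3, 1.4]
gripper_width: 0.998
```

Call:
{"op": "arm_command", "data": {
  "xyz": [
    [0, 0, 0],
    [0, 0, 0],
    [0, 0, 0],
    [0, 0, 0],
    [0, 0, 0],
    [0, 0, 0],
    [0, 0, 0],
    [0, 0, 0],
    [0, 0, 0],
    [0, 0, 0]
  ],
  "spin": [0, 0, 0, 0, 0, 0, 0, 0, 0, 0],
  "grip": 255,
  "grip_force": 18
}}

```text
clock: 3.67
tcp_pos: [0.4583, -0.2075, 0.0133]
ee_rot: [[0.0, 0.978, 0.207], [-0.001, 0.207, -0.978], [-1.0, 0.0, 0.001]]
wrist_force: [-1.5, -0.4, 6.0]
gripper_width: 0.695
```

Run:
```python
from h import *
s=sense();cp=camera_params('wrist');p,d=capture('wrist');save('w2',p)
print(s['clock'],s['tcp_pos'],s['wrist_force'],s['gripper_width']*88)
```

```text
3.6667 [ 0.45826374 -0.2075411   0.01328406] [-1.46359852 -0.37947889  5.97991678] 61.166681012175985
```

View pics/w2.png

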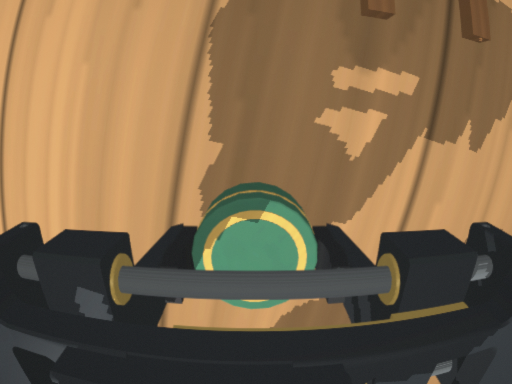

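Call:
{"op": "arm_command", "data": {
  "xyz": [
    [-1.0, 0, 0],
    [-3.5, 0, 0],
    [-7.0, 0, 0],
    [-10.5, 0, 0],
    [-14.0, 0.5, -1.0],
    [-17.0, 1.5, -2.5],
    [-18.7, 3.0, -5.0],
    [-18.7, 5.0, -8.2],
    [-18.7, 7.0, -11.5],
    [-18.7, 8.8, -14.5],
    [-18.7, 10.1, -16.7],
    [-18.7, 10.5, -17.4]
  ],
  "spin": [0, 0, 0, 0, 0, 0, 0, 0, 0, 0, 0, 0]
}}

```text
clock: 4.72
tcp_pos: [0.5251, -0.012, 0.1992]
ee_rot: [[-0.001, 0.978, 0.21], [0.001, 0.21, -0.978], [-1.0, -0.001, -0.001]]
wrist_force: [-0.9, -0.1, -2.6]
gripper_width: 0.699
```

Call:
{"op": "arm_command", "data": {
  "xyz": [
    [0, 0, 0],
    [0, 0, 0],
    [0, 0, 0]
  ],
  "spin": [0, 0, 0]
}}

```text
clock: 4.97
tcp_pos: [0.5246, -0.0166, 0.1995]
ee_rot: [[-0.001, 0.979, 0.205], [-0.0, 0.205, -0.979], [-1.0, -0.001, -0.0]]
wrist_force: [0.8, -1.0, -3.2]
gripper_width: 0.698
```

```bash
cat > ch.py <<'E'
import numpy as np
yaw=1.7787;a=.24
O=np.array([.5253,-.0153,.09])
X=np.array([np.cos(yaw)*np.cos(a),np.sin(yaw)*np.cos(a),-np.sin(a)]);Y=np.array([-np.sin(yaw),np.cos(yaw),0]);Z=np.cross(X,Y)
E
python3 - <<'E'
from h import *;from ch import *
np.set_printoptions(precision=4,suppress=True)
s=sense();cp=camera_params('wrist');p,d=capture('wrist')
print(s['clock'],s['tcp_pos'],s['wrist_force'],s['gripper_width']*88)
np.savez('w3.npz',p=p,d=d,K=cp['K'],T=cp['world_from_camera'])
save('w3raw',p)
q=p.copy()
pts=[(-50,-37,0),(-50,37,0),(55,-28,40),(55,28,40),(200,-28,40),(200,28,40),(203,-20,29),(203,20,29),(203,-20,3),(203,20,3)]
uv=wpix(cp,np.array([O+X*x/1000+Y*y/1000+Z*z/1000 for x,y,z in pts]))
print(uv)
for u,v in uv: cv2.circle(q,(int(round(u)),int(round(v))),3,(255,0,255),1)
save('w3',cv2.resize(q,None,fx=1.55,fy=1.55))
E
```

```text
4.9667 [ 0.5246 -0.0166  0.1995] [ 0.8184 -0.9501 -3.1781] 61.3909526389157
[[297.1611 243.7927]
 [215.2395 243.9405]
 [292.8518 117.2514]
 [219.7466 117.2797]
 [286.4433 -29.1985]
 [225.1516 -29.2398]
 [276.8651 -24.7153]
 [234.6513 -24.7393]
 [275.2482  -9.4593]
 [236.1168  -9.4721]]
```

View pics/w3.png

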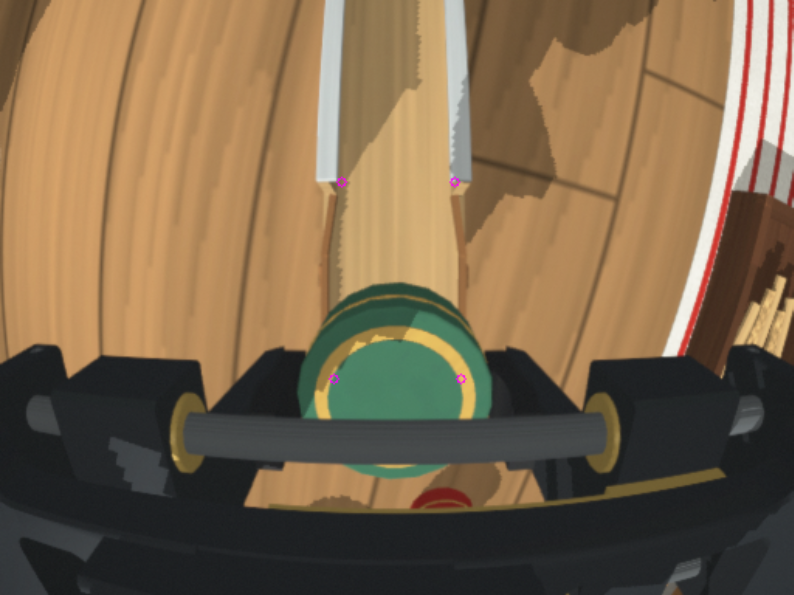

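Run:
```python
from h import *;from ch import *
np.set_printoptions(precision=4,suppress=True)
z=np.load('w3.npz');p=z['p'].astype(int);cp=dict(K=z['K'],world_from_camera=z['T'])
tcp=np.array([.5246,-.0166,.1995]);ty=np.array([.979,.205,0])
top=tcp-np.array([0,0,.013])+[0,0,.032]
print('tin top centre pred',wpix(cp,top[None]))
# ring: brass in the tin
hsv=cv2.cvtColor(z['p'],cv2.COLOR_RGB2HSV)
g=(hsv[...,0]>65)&(hsv[...,0]<95)&(hsv[...,1]>90)
for r in (200,210,220,230,240,250): 
    k=np.nonzero(g[r,190:325])[0]+190; print('row',r,'green',k.min(),k.max(),(k.min()+k.max())/2)
# lips: light grey low saturation
for r in (60,75,90,100,110):
    k=(hsv[r,:,1]<60)&(hsv[r,:,2]>120);k=np.nonzero(k[195:320])[0]+195
    l=k[k<254];rr=k[k>=254]
    L=wground(cp,[[l.min()-.5,r],[l.max()+.5,r],[rr.min()-.5,r],[rr.max()+.5,r]],0)
    # intersect with lip plane
    C=np.array(cp['world_from_camera'])[:3,3];D=L-C
    t=((O+.04*Z-C)@Z)/(D@Z);Q=C+D*t[:,None]
    print(r,l.min(),l.max(),rr.min(),rr.max(),'chute y mm',(Q-O)@Y*1000,'x',((Q-O)@X*1000))
```

```text
tin top centre pred [[255.5519 257.5907]]
row 200 green 216 293 254.5
row 210 green 212 297 254.5
row 220 green 204 305 254.5
row 230 green 198 311 254.5
row 240 green 194 315 254.5
row 250 green 192 316 254.0
60 206 219 289 302 chute y mm [ 40.6845  29.302  -25.8393 -37.2075] x [103.8724 103.3357 103.2175 103.7049]
75 205 218 289 302 chute y mm [ 40.9561  29.7249 -25.4415 -36.647 ] x [90.5273 90.0544 89.9159 90.3318]
90 205 218 289 303 chute y mm [ 40.4968  29.403  -25.1045 -36.9701] x [77.661  77.2583 77.1309 77.5112]
100 204 218 290 303 chute y mm [ 41.0299  29.221  -25.6917 -36.6933] x [69.3584 68.9694 68.8672 69.1848]
110 204 217 290 303 chute y mm [ 40.7994  29.8407 -25.5175 -36.4511] x [61.1887 60.8644 60.7471 61.0246]
```

Run:
```python
import cv2
a=cv2.imread('pics/w3raw.png')[90:240,180:330];cv2.imwrite('pics/w3z.png',cv2.resize(a,None,fx=4,fy=4,interpolation=cv2.INTER_NEAREST))
```

```text
(no output)
```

View pics/w3z.png

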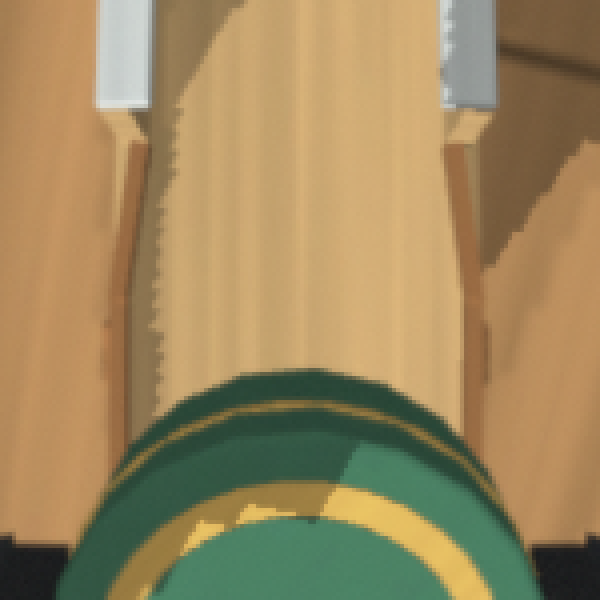

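The wrist view puts the chute centre about 1–1.5 mm toward -x of my estimate. The lip start agrees: row 116.8 seen, 117.3 predicted. That leaves the tin centred to within about 0.5 mm, so I lower it.

Call:
{"op": "arm_command", "data": {
  "xyz": [
    [1.5, -0.05, -0.3],
    [3.5, -0.05, -0.8],
    [5.5, -0.05, -0.8],
    [7.2, -0.05, -0.8],
    [8.2, -0.05, -0.8],
    [8.6, -0.05, -0.8],
    [8.6, -0.05, -0.8],
    [8.6, -0.05, -0.8]
  ],
  "spin": [0, 0, 0, 0, 0, 0, 0, 0]
}}

```text
clock: 5.68
tcp_pos: [0.5231, -0.0085, 0.1143]
ee_rot: [[0.001, 0.979, 0.206], [-0.0, 0.206, -0.979], [-1.0, 0.001, 0.0]]
wrist_force: [0.7, 0.2, -3.1]
gripper_width: 0.698
```

Call:
{"op": "arm_command", "data": {
  "xyz": [
    [0.1, 0, 0],
    [0.2, 0, 0],
    [0.3, 0, 0],
    [0.3, 0, 0]
  ],
  "spin": [0, 0, 0, 0],
  "grip_force": 10
}}

```text
clock: 6.02
tcp_pos: [0.5229, -0.0078, 0.1109]
ee_rot: [[0.0, 0.978, 0.207], [-0.0, 0.207, -0.978], [-1.0, 0.0, 0.0]]
wrist_force: [-0.8, 0.4, -4.1]
gripper_width: 0.697
```

Call:
{"op": "arm_command", "data": {
  "xyz": [
    [0.1, 0, 0],
    [0.2, 0, 0],
    [0.3, 0, 0],
    [0.3, 0, 0]
  ],
  "spin": [0, 0, 0, 0]
}}

```text
clock: 6.35
tcp_pos: [0.5229, -0.0073, 0.1079]
ee_rot: [[0.0, 0.978, 0.207], [0.001, 0.207, -0.978], [-1.0, 0.001, -0.001]]
wrist_force: [-1.4, 3.8, 1.2]
gripper_width: 0.701
```

Run:
```python
from h import *
s=sense();cp=camera_params('wrist');p,d=capture('wrist');save('w4',p)
p2,d=capture('scene');save('s4',cv2.resize(p2[100:260,200:400],None,fx=3,fy=3))
print(s['clock'],s['tcp_pos'],s['wrist_force'],s['gripper_width']*88)
```

```text
6.35 [ 0.52285951 -0.00727978  0.10793381] [-1.3859133   3.80830814  1.21717782] 61.67349369036469
```

View pics/w4.png

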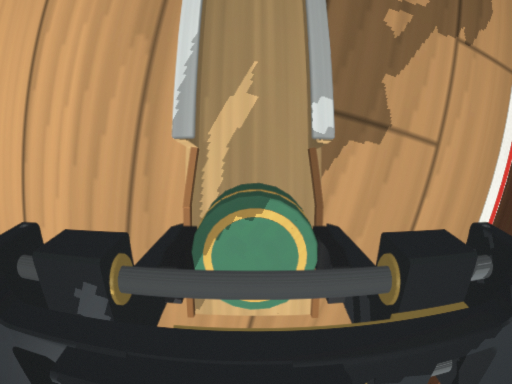

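View pics/s4.png

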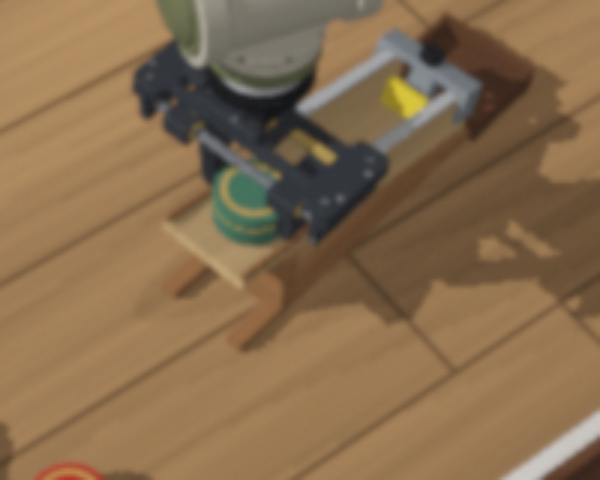

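The tin is centred between the guides (edges at columns 190 and 318, tin at 254) and its uphill edge has touched. I keep lowering so it pivots flat.

Call:
{"op": "arm_command", "data": {
  "xyz": [
    [0.1, 0, 0],
    [0.2, 0, 0],
    [0.3, 0, 0],
    [0.3, 0, 0]
  ],
  "spin": [0, 0, 0, 0],
  "grip_force": 6
}}

```text
clock: 6.78
tcp_pos: [0.5228, -0.0079, 0.1044]
ee_rot: [[-0.0, 0.978, 0.206], [-0.0, 0.206, -0.978], [-1.0, -0.0, 0.0]]
wrist_force: [0.1, 1.7, -2.0]
gripper_width: 0.701
```

Call:
{"op": "arm_command", "data": {
  "xyz": [
    [0.1, 0, 0],
    [0.2, 0, 0],
    [0.25, 0, 0],
    [0.25, 0, 0]
  ],
  "spin": [0, 0, 0, 0]
}}

```text
clock: 7.12
tcp_pos: [0.5228, -0.0078, 0.1025]
ee_rot: [[0.0, 0.978, 0.207], [-0.0, 0.207, -0.978], [-1.0, 0.0, 0.0]]
wrist_force: [-1.9, 1.3, 2.3]
gripper_width: 0.703
```

Run:
```python
from h import *
s=sense();cp=camera_params('wrist');p,d=capture('wrist');save('w5',p)
print(s['clock'],s['tcp_pos'],s['wrist_force'],s['gripper_width']*88)
```

```text
7.1167 [ 0.52284017 -0.00783002  0.10249437] [-1.91995429  1.34590979  2.33414945] 61.866954432666134
```

View pics/w5.png

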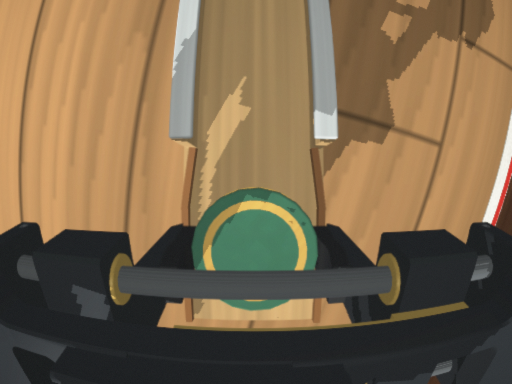

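The tin has pivoted to lie along the floor. I release it and look.

Call:
{"op": "arm_command", "data": {
  "xyz": [
    [0, 0, 0],
    [0, 0, 0],
    [0, 0, 0],
    [0, 0, 0],
    [0, 0, 0],
    [0, 0, 0],
    [-1.0, 0, 0],
    [-3.0, 0, 0],
    [-5.5, 0, 0],
    [-7.0, 0, 0],
    [-7.5, 0, 0],
    [-7.5, 0, 0]
  ],
  "spin": [0, 0, 0, 0, 0, 0, 0, 0, 0, 0, 0, 0],
  "grip": 0
}}

```text
clock: 8.17
tcp_pos: [0.5232, -0.0078, 0.1781]
ee_rot: [[0.002, 0.978, 0.207], [-0.001, 0.207, -0.978], [-1.0, 0.002, 0.001]]
wrist_force: [-0.8, -0.8, 0.0]
gripper_width: 1.0
```

```bash
sed -i 's/O=np.array.*/O=np.array([.5240,-.0156,.09])/' ch.py
python3 - <<'E'
from h import *;from ch import *
np.set_printoptions(precision=4,suppress=True)
s=sense();cp=camera_params('wrist');p,d=capture('wrist')
print(s['clock'],s['tcp_pos'],s['wrist_force'],s['gripper_width']*88)
for o in outline_of('green_tin','wrist')[:1]:
    m=o['region'];v,u=np.nonzero(m);print(o['p'],o['rect'])
    L=wground(cp,np.c_[u,v].astype(float),0.);C=np.array(cp['world_from_camera'])[:3,3];D=L-C
    t=((O+.032*Z-C)@Z)/(D@Z);Q=C+D*t[:,None]-O
    xy=np.c_[Q@X,Q@Y]*1000;print(xy.min(0),xy.max(0),cv2.minEnclosingCircle(xy.astype(np.float32)))
save('w6',p)
E
```

```text
8.1667 [ 0.5232 -0.0078  0.1781] [-0.8475 -0.8206  0.0384] 87.98164043804958
0.64 [252.8, 204.5, 86.3, 86.8]
[-27.5721 -30.3357] [33.0645 30.2361] ((2.6993744373321533, 0.1657446026802063), 30.977691650390625)
```

View pics/w6.png

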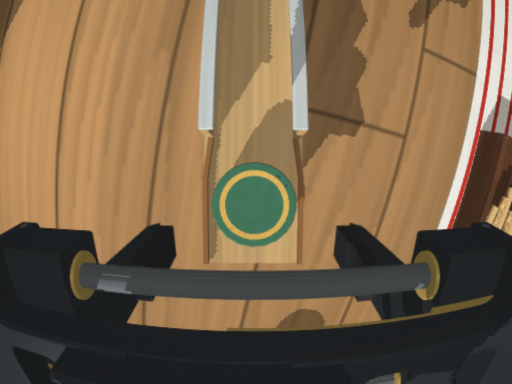

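The tin lies flat at chute x≈2.7, y≈0.2 mm. Next I shut the fingers and go behind it, uphill.

Call:
{"op": "arm_command", "data": {
  "xyz": [
    [0, 0, 1.5],
    [0, -0.1, 3.5],
    [0, -0.1, 5.0],
    [0, -0.1, 5.15],
    [0, -0.1, 5.15],
    [0, -0.1, 5.15],
    [0, -0.1, 5.15],
    [0, -0.1, 5.15],
    [0, -0.1, 5.15],
    [0, -0.1, 5.15],
    [0, -0.1, 5.15],
    [0, -0.1, 5.15]
  ],
  "spin": [0, 0, 0, 0, 0, 0, 0, 0, 0, 0, 0, 0],
  "grip": 255,
  "grip_force": 20
}}

```text
clock: 9.27
tcp_pos: [0.5325, -0.0582, 0.1773]
ee_rot: [[0.0, 0.978, 0.207], [0.0, 0.207, -0.978], [-1.0, 0.0, -0.0]]
wrist_force: [0.7, 0.3, 0.2]
gripper_width: 0.12
```

Call:
{"op": "arm_command", "data": {
  "xyz": [
    [1.0, 0, 0],
    [2.5, 0, 0],
    [4.0, 0, 0],
    [5.2, 0, 0],
    [5.9, 0, 0],
    [6.3, 0, 0],
    [6.5, 0, 0],
    [6.5, 0, 0],
    [6.5, 0, 0]
  ],
  "spin": [0, 0, 0, 0, 0, 0, 0, 0, 0]
}}

```text
clock: 10.02
tcp_pos: [0.5328, -0.0584, 0.1128]
ee_rot: [[0.001, 0.978, 0.207], [-0.0, 0.207, -0.978], [-1.0, 0.001, 0.0]]
wrist_force: [0.4, 0.5, 0.1]
gripper_width: 0.007
```

Run:
```python
from h import *;from ch import *
np.set_printoptions(precision=4,suppress=True)
s=sense();cp=camera_params('wrist');p,d=capture('wrist');save('w7',p)
r=s['tcp_pos']-O;print(s['clock'],s['tcp_pos'],'chute',1000*r@X,1000*r@Y,1000*r@Z,s['wrist_force'],s['gripper_width'])
p2,d=capture('scene');save('s7',cv2.resize(p2[100:260,200:400],None,fx=3,fy=3))
```

```text
10.0167 [ 0.5328 -0.0584  0.1128] chute -47.89171667904628 0.27305523789198766 11.72553873918227 [0.3599 0.517  0.0788] 0.00739099952619212
```

View pics/w7.png

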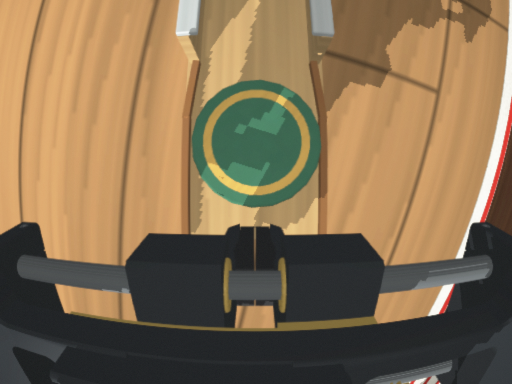

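View pics/s7.png

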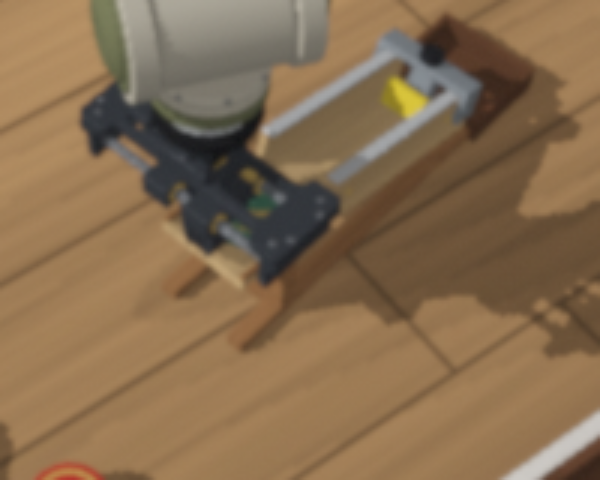

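Call:
{"op": "arm_command", "data": {
  "xyz": [
    [0.06, 0, -0.24],
    [0.12, 0, -0.49],
    [0.18, 0, -0.73],
    [0.24, 0, -0.97],
    [0.3, 0, -1.21],
    [0.36, 0, -1.46],
    [0.42, 0, -1.7],
    [0.48, 0, -1.94],
    [0.54, 0, -2.19],
    [0.6, 0, -2.43],
    [0.65, 0, -2.67],
    [0.71, 0, -2.91]
  ],
  "spin": [0, 0, 0, 0, 0, 0, 0, 0, 0, 0, 0, 0]
}}

```text
clock: 11.12
tcp_pos: [0.5264, -0.0297, 0.1051]
ee_rot: [[-0.0, 0.978, 0.207], [-0.0, 0.207, -0.978], [-1.0, -0.0, -0.0]]
wrist_force: [-0.2, -1.0, 0.4]
gripper_width: 0.007
```

```bash
cat > st.py <<'E'
from h import *;from ch import *
import sys
np.set_printoptions(precision=4,suppress=True)
s=sense();cp=camera_params('wrist')
r=s['tcp_pos']-O;print(s['clock'],s['tcp_pos'],'chute',1000*r@X,1000*r@Y,1000*r@Z,'F',s['wrist_force'],'Fx',s['wrist_force']@X)
n=sys.argv[1]
p,d=capture('wrist');save('w'+n,p)
E
python3 st.py 8
```

```text
11.1167 [ 0.5264 -0.0297  0.1051] chute -17.42695206214806 0.5563753925665146 11.26300157393587 F [-0.155  -1.0498  0.388 ] Fx -1.0588939231941858
```

View pics/w8.png

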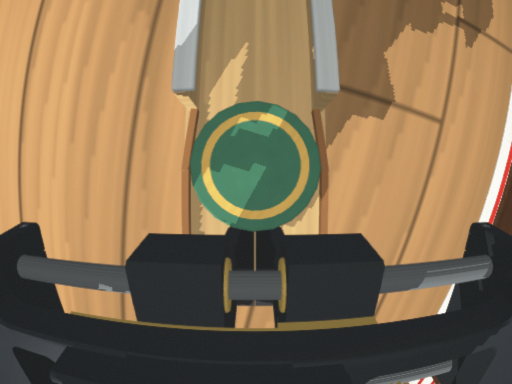

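Call:
{"op": "arm_command", "data": {
  "xyz": [
    [0.08, 0.01, -0.32],
    [0.16, 0.02, -0.65],
    [0.24, 0.03, -0.97],
    [0.32, 0.03, -1.29],
    [0.4, 0.04, -1.62],
    [0.48, 0.04, -1.94],
    [0.55, 0.05, -2.27],
    [0.63, 0.05, -2.59],
    [0.71, 0.05, -2.91],
    [0.79, 0.05, -3.24],
    [0.87, 0.05, -3.56],
    [0.95, 0.05, -3.88]
  ],
  "spin": [0, 0, 0, 0, 0, 0, 0, 0, 0, 0, 0, 0]
}}

```text
clock: 12.17
tcp_pos: [0.5189, 0.0085, 0.0956]
ee_rot: [[0.0, 0.978, 0.206], [-0.0, 0.206, -0.978], [-1.0, 0.0, 0.0]]
wrist_force: [0.4, -1.4, -0.4]
gripper_width: 0.001
```

```bash
python3 st.py 9
```

```text
12.1667 [0.5189 0.0085 0.0956] chute 22.570911820674038 0.017778491309324112 11.257628065946218 F [ 0.4478 -1.4236 -0.4398] Fx -1.338212357687376
```

View pics/w9.png

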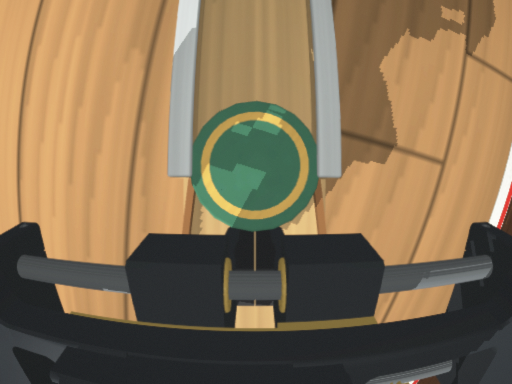

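The tin has entered between the walls and under the lips with about 1.3 N of push. Carrying on.

Call:
{"op": "arm_command", "data": {
  "xyz": [
    [0.1, 0, -0.4],
    [0.2, 0, -0.81],
    [0.3, 0, -1.21],
    [0.4, 0.01, -1.62],
    [0.5, 0.01, -2.02],
    [0.6, 0.01, -2.43],
    [0.69, 0.02, -2.83],
    [0.79, 0.02, -3.24],
    [0.89, 0.02, -3.64],
    [0.99, 0.02, -4.05],
    [1.09, 0.02, -4.45],
    [1.19, 0.02, -4.86]
  ],
  "spin": [0, 0, 0, 0, 0, 0, 0, 0, 0, 0, 0, 0]
}}

```text
clock: 13.22
tcp_pos: [0.509, 0.0562, 0.0837]
ee_rot: [[-0.0, 0.978, 0.206], [-0.0, 0.206, -0.978], [-1.0, -0.0, 0.0]]
wrist_force: [-0.2, -2.3, 0.4]
gripper_width: 0.003
```

```bash
python3 st.py 10
```

```text
13.2167 [0.509  0.0562 0.0837] chute 72.70545520635453 -0.14805382851324994 11.264557886181727 F [-0.2389 -2.3466  0.4123] Fx -2.2803387189447
```

View pics/w10.png

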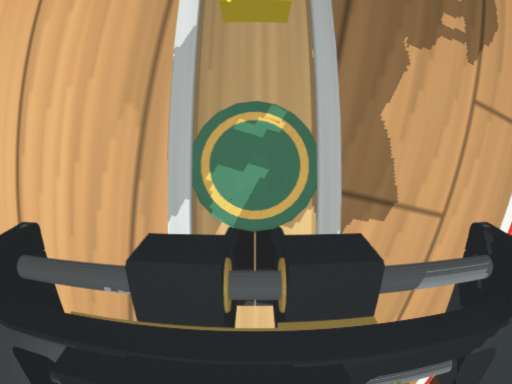

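Run:
```python
from h import *;from ch import *
cp=camera_params('wrist')
C=np.array(cp['world_from_camera'])[:3,3]
def at(uv,h):
    D=wground(cp,[uv],-.5)[0]-C;t=((O+h*Z-C)@Z)/(D@Z);Q=C+D*t-O;return 1000*Q@X,1000*Q@Y
for h in (.003,.000): print('paddle low',at([255.,21.5],h))
for h in (.029,.032): print('tin front',at([255.,101.],h),'back',at([255.,231.],h))
```

```text
paddle low (np.float64(204.7768285224031), np.float64(0.26519022084786636))
paddle low (np.float64(206.62488971381865), np.float64(0.25950763127377824))
tin front (np.float64(143.76136510353572), np.float64(0.3354764283005965)) back (np.float64(81.6384873659545), np.float64(0.3382960310975758))
tin front (np.float64(142.88333111010226), np.float64(0.34070552807746596)) back (np.float64(82.09961581216075), np.float64(0.3434643496244144))
```

The paddle face is at about 204 mm and the tin front at about 143 mm, a gap of roughly 61 mm. I advance 48 mm and then feel for the stop.

Call:
{"op": "arm_command", "data": {
  "xyz": [
    [0.1, 0, -0.4],
    [0.2, 0, -0.81],
    [0.3, 0, -1.21],
    [0.4, 0, -1.62],
    [0.5, 0, -2.02],
    [0.6, -0.01, -2.43],
    [0.69, -0.01, -2.83],
    [0.79, -0.01, -3.24],
    [0.89, -0.01, -3.64],
    [0.99, -0.01, -4.05],
    [1.07, -0.01, -4.38],
    [1.14, -0.01, -4.66]
  ],
  "spin": [0, 0, 0, 0, 0, 0, 0, 0, 0, 0, 0, 0]
}}

```text
clock: 14.27
tcp_pos: [0.4993, 0.1018, 0.0722]
ee_rot: [[-0.0, 0.978, 0.207], [0.0, 0.207, -0.978], [-1.0, -0.0, -0.0]]
wrist_force: [-0.1, -1.2, -0.1]
gripper_width: 0.005
```

Call:
{"op": "arm_command", "data": {
  "xyz": [
    [0.02, 0, -0.1],
    [0.05, 0, -0.2],
    [0.07, 0, -0.29],
    [0.1, 0, -0.39],
    [0.12, 0, -0.49]
  ],
  "spin": [0, 0, 0, 0, 0]
}}

```text
clock: 14.68
tcp_pos: [0.4984, 0.1061, 0.0712]
ee_rot: [[0.0, 0.978, 0.206], [-0.0, 0.206, -0.978], [-1.0, 0.0, 0.0]]
wrist_force: [0.4, -1.3, 0.8]
gripper_width: 0.002
```

```bash
python3 st.py 11; python3 -c "
import cv2;a=cv2.imread('pics/w11.png')[0:250,130:380];cv2.imwrite('pics/w11z.png',cv2.resize(a,None,fx=2.4,fy=2.4))"
```

```text
14.6833 [0.4984 0.1061 0.0712] chute 125.2747971781768 -0.09621447089528957 11.26194605848382 F [ 0.4493 -1.2635  0.8293] Fx -1.4881109049198322
```

View pics/w11z.png

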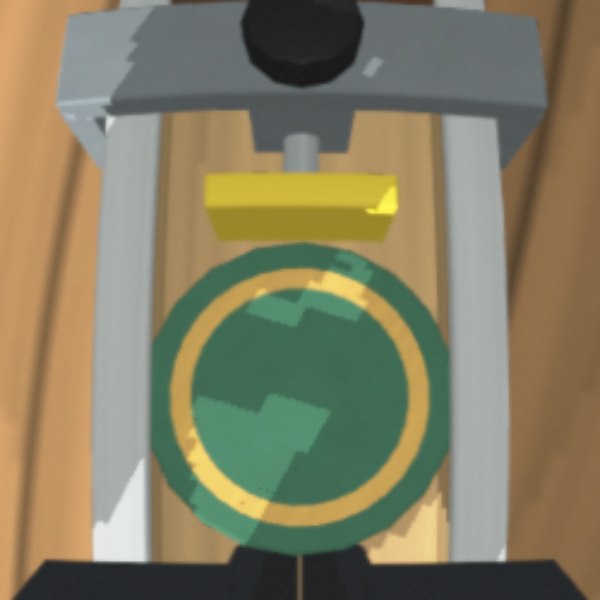

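The gap to the paddle face is now about 7 mm. I continue in small steps.

Call:
{"op": "arm_command", "data": {
  "xyz": [
    [0.02, 0, -0.1],
    [0.05, 0, -0.2],
    [0.07, 0, -0.29],
    [0.1, 0, -0.39],
    [0.12, 0, -0.49],
    [0.12, 0, -0.49]
  ],
  "spin": [0, 0, 0, 0, 0, 0]
}}

```text
clock: 15.23
tcp_pos: [0.4973, 0.1112, 0.0699]
ee_rot: [[-0.0, 0.978, 0.207], [0.0, 0.207, -0.978], [-1.0, -0.0, -0.0]]
wrist_force: [-0.3, -0.4, 1.0]
gripper_width: 0.004
```

Call:
{"op": "arm_command", "data": {
  "xyz": [
    [0.02, 0, -0.1],
    [0.02, 0, -0.1],
    [0.02, 0, -0.1]
  ],
  "spin": [0, 0, 0]
}}

```text
clock: 15.48
tcp_pos: [0.4971, 0.112, 0.0697]
ee_rot: [[-0.0, 0.978, 0.207], [0.0, 0.207, -0.978], [-1.0, -0.0, -0.0]]
wrist_force: [0.2, -0.0, -0.5]
gripper_width: 0.007
```

Call:
{"op": "arm_command", "data": {
  "xyz": [
    [0.03, 0, -0.1],
    [0.03, 0, -0.1],
    [0.03, 0, -0.1]
  ],
  "spin": [0, 0, 0]
}}

```text
clock: 15.73
tcp_pos: [0.4969, 0.1129, 0.0694]
ee_rot: [[-0.0, 0.978, 0.207], [0.0, 0.207, -0.978], [-1.0, -0.0, -0.0]]
wrist_force: [-0.3, -1.4, -0.3]
gripper_width: 0.004
```

```bash
python3 st.py 12; python3 -c "
import cv2;a=cv2.imread('pics/w12.png')[0:250,130:380];cv2.imwrite('pics/w12z.png',cv2.resize(a,None,fx=2.4,fy=2.4))"
```

```text
15.7333 [0.4969 0.1129 0.0694] chute 132.47638613049864 -0.04635692423228049 11.254404726089017 F [-0.2865 -1.4233 -0.2977] Fx -1.2245763100978018
```

View pics/w12z.png

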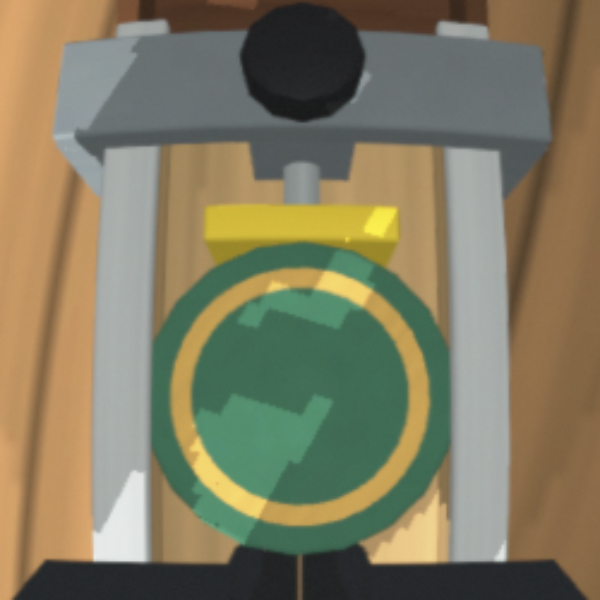

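Call:
{"op": "arm_command", "data": {
  "xyz": [
    [0.02, 0, -0.07],
    [0.02, 0, -0.07],
    [0.02, 0, -0.07],
    [0.02, 0, -0.07]
  ],
  "spin": [0, 0, 0, 0]
}}

```text
clock: 16.12
tcp_pos: [0.4968, 0.1136, 0.0692]
ee_rot: [[-0.0, 0.978, 0.206], [0.0, 0.206, -0.978], [-1.0, -0.0, -0.0]]
wrist_force: [-0.7, -1.0, 0.3]
gripper_width: 0.005
```

Call:
{"op": "arm_command", "data": {
  "xyz": [
    [0.02, 0, -0.07],
    [0.02, 0, -0.07],
    [0.02, 0, -0.07],
    [0.02, 0, -0.07]
  ],
  "spin": [0, 0, 0, 0]
}}

```text
clock: 16.45
tcp_pos: [0.4967, 0.1142, 0.0691]
ee_rot: [[0.0, 0.978, 0.206], [-0.0, 0.206, -0.978], [-1.0, 0.0, 0.0]]
wrist_force: [0.8, -1.8, 1.1]
gripper_width: 0.004
```

```bash
python3 st.py 13; python3 -c "
import cv2;a=cv2.imread('pics/w13.png')[0:250,130:380];cv2.imwrite('pics/w13z.png',cv2.resize(a,None,fx=2.4,fy=2.4))"
```

```text
16.45 [0.4967 0.1142 0.0691] chute 133.80550966852292 -0.10888096638703651 11.2310814449593 F [ 0.777  -1.8411  1.1061] Fx -2.168541263216478
```

View pics/w13z.png

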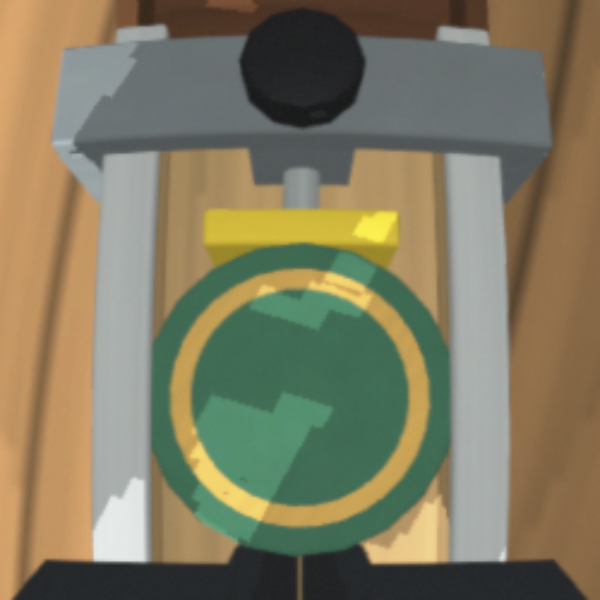

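Call:
{"op": "arm_command", "data": {
  "xyz": [
    [0.02, 0, -0.07],
    [0.02, 0, -0.07],
    [0.02, 0, -0.07],
    [0.02, 0, -0.07]
  ],
  "spin": [0, 0, 0, 0]
}}

```text
clock: 16.83
tcp_pos: [0.4966, 0.1148, 0.0689]
ee_rot: [[0.0, 0.978, 0.207], [-0.0, 0.207, -0.978], [-1.0, 0.0, 0.0]]
wrist_force: [1.1, -3.8, 2.2]
gripper_width: 0.002
```

Call:
{"op": "arm_command", "data": {
  "xyz": [
    [0.02, 0, -0.07],
    [0.02, 0, -0.07],
    [0.02, 0, -0.07],
    [0.02, 0, -0.07]
  ],
  "spin": [0, 0, 0, 0]
}}

```text
clock: 17.17
tcp_pos: [0.4965, 0.1155, 0.0687]
ee_rot: [[0.0, 0.978, 0.207], [-0.0, 0.207, -0.978], [-1.0, 0.0, 0.0]]
wrist_force: [1.3, -4.9, 2.4]
gripper_width: 0.003
```

```bash
python3 st.py 14; python3 -c "
import cv2;a=cv2.imread('pics/w14.png')[0:250,130:380];cv2.imwrite('pics/w14z.png',cv2.resize(a,None,fx=2.4,fy=2.4))"
```

```text
17.1667 [0.4965 0.1155 0.0687] chute 135.12839656150254 -0.17566276171838105 11.181413659480372 F [ 1.3327 -4.896   2.3914] Fx -5.488919708636473
```

View pics/w14z.png

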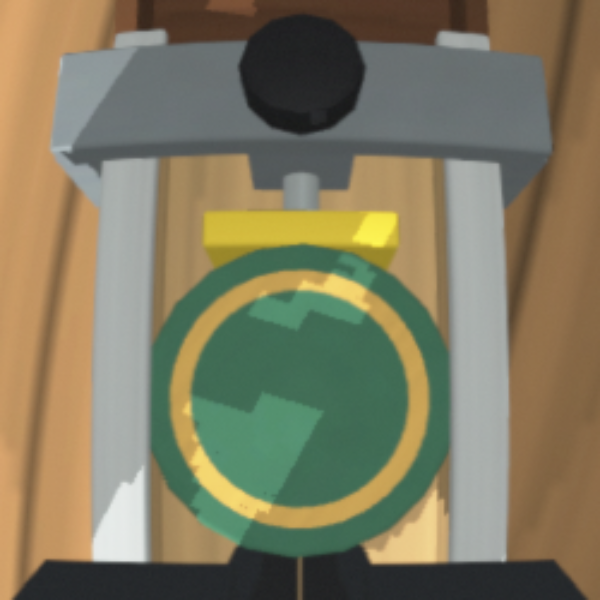

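Force is rising along the expected spring slope, and the rod between bracket and paddle is getting shorter. One more millimetre, then I back off.

Call:
{"op": "arm_command", "data": {
  "xyz": [
    [0.01, 0, -0.05],
    [0.02, 0, -0.1],
    [0.02, 0, -0.1],
    [0.02, 0, -0.1],
    [0.02, 0, -0.1]
  ],
  "spin": [0, 0, 0, 0, 0]
}}

```text
clock: 17.63
tcp_pos: [0.4965, 0.1162, 0.0686]
ee_rot: [[0.001, 0.978, 0.207], [-0.001, 0.207, -0.978], [-1.0, 0.001, 0.001]]
wrist_force: [1.5, -6.7, 3.8]
gripper_width: 0.01
```

```bash
python3 st.py 15; python3 -c "
import cv2;a=cv2.imread('pics/w15.png')[0:250,130:380];cv2.imwrite('pics/w15z.png',cv2.resize(a,None,fx=2.4,fy=2.4))"
```

```text
17.6333 [0.4965 0.1162 0.0686] chute 135.88899941407274 -0.26114455167556394 11.223849258524366 F [ 1.5323 -6.7258  3.7918] Fx -7.600852125991555
```

View pics/w15z.png

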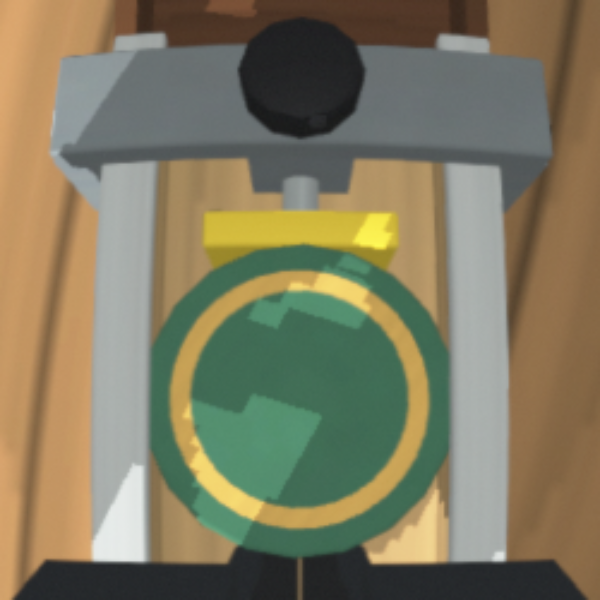

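About 2 mm pressed at 7.6 N, well under the trip force. I back off along the slope and check that the tin stays.

Call:
{"op": "arm_command", "data": {
  "xyz": [
    [-0.02, 0, 0.1],
    [-0.05, 0, 0.2],
    [-0.1, 0, 0.4],
    [-0.2, 0, 0.8],
    [-0.3, 0, 1.2],
    [-0.4, 0, 1.6],
    [-0.4, 0, 1.6],
    [-0.4, 0, 1.6]
  ],
  "spin": [0, 0, 0, 0, 0, 0, 0, 0]
}}

```text
clock: 18.35
tcp_pos: [0.4995, 0.1007, 0.0725]
ee_rot: [[-0.0, 0.979, 0.206], [0.0, 0.206, -0.979], [-1.0, 0.0, -0.0]]
wrist_force: [-0.1, -0.8, -0.4]
gripper_width: 0.001
```

```bash
python3 st.py 16; python3 -c "
import cv2;a=cv2.imread('pics/w16.png')[0:250,130:380];cv2.imwrite('pics/w16z.png',cv2.resize(a,None,fx=2.4,fy=2.4))"
```

```text
18.35 [0.4995 0.1007 0.0725] chute 119.63381958503793 -0.0322950060766459 11.24245970075335 F [-0.0676 -0.7695 -0.4366] Fx -0.6139860436241238
```

View pics/w16z.png

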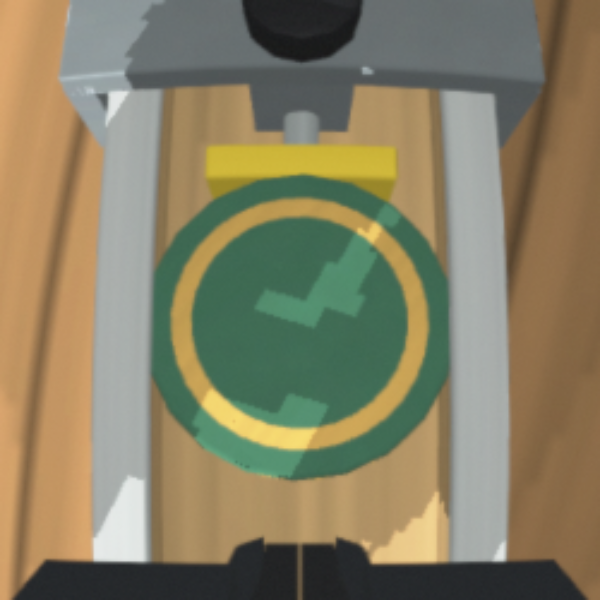

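The tin stayed put with a clear gap behind it. I'll measure the paddle's compression from the saved frames and then lift clear.

Run:
```python
from h import *;from ch import *
cp=camera_params('wrist');s=sense();T0=np.array(cp['world_from_camera']);t0=s['tcp_pos']
F={11:(.4984,.1061,.0712),12:(.4969,.1129,.0694),13:(.4967,.1142,.0691),14:(.4965,.1155,.0687),15:(.4965,.1162,.0686),16:tuple(t0)}
for k,t in F.items():
    im=cv2.cvtColor(cv2.imread(f'pics/w{k}.png'),cv2.COLOR_BGR2RGB).astype(float)
    # yellowness profile at columns 218-240 avoiding rod(255)
    sub=im[40:130,220:245]; yel=(sub[...,0]+sub[...,1])/2-sub[...,2]; pr=yel.mean(1)
    g=np.diff(pr); i=int(np.argmax(g)); w=g[i-1:i+2]; row=40+i+.5+(w[2]-w[0])/(2*(2*w[1]-w[0]-w[2]))
    T=T0.copy();T[:3,3]+=np.array(t)-t0;c=dict(K=cp['K'],world_from_camera=T);C=T[:3,3]
    D=wground(c,[[232.,row]],-.5)[0]-C;tt=((O+.029*Z-C)@Z)/(D@Z);Q=C+D*tt-O
    print(k,'row',round(row,2),'paddle top back edge x mm',round(1000*Q@X,2))
```

```text
11 row 71.65 paddle top back edge x mm 211.17
12 row 84.68 paddle top back edge x mm 211.34
13 row 86.66 paddle top back edge x mm 211.65
14 row 87.48 paddle top back edge x mm 212.56
15 row 87.54 paddle top back edge x mm 213.25
16 row 59.86 paddle top back edge x mm 212.23
```

Call:
{"op": "arm_command", "data": {
  "xyz": [
    [-1.0, 0, 0.2],
    [-3.0, 0, 0.5],
    [-5.5, 0, 1.5],
    [-8.0, 0, 4.0],
    [-10.0, 0, 6.0],
    [-12.0, 0, 8.0],
    [-13.0, 0, 9.0],
    [-13.0, 0, 9.0],
    [-13.0, 0, 9.0]
  ],
  "spin": [0, 0, 0, 0, 0, 0, 0, 0, 0]
}}

```text
clock: 19.15
tcp_pos: [0.5179, 0.013, 0.2022]
ee_rot: [[-0.0, 0.979, 0.206], [0.0, 0.206, -0.979], [-1.0, -0.0, -0.0]]
wrist_force: [-0.1, -0.1, -0.5]
gripper_width: 0.006
```

```bash
python3 st.py 17
python3 - <<'E'
from h import *
p,d=capture('scene');save('s17',cv2.resize(p[90:300,110:380],None,fx=2.9,fy=2.8))
print([(o['p'],o['rect']) for t in('red_tin','mug') for o in outline_of(t,'scene')[:1]])
E
```

```text
19.15 [0.5179 0.013  0.2022] chute 1.7405738627812133 0.11494401198442357 115.91698925363696 F [-0.1283 -0.0775 -0.5288] Fx 0.07778779999403218
[(0.97, [222.8, 271.1, 22.8, 33.4]), (0.64, [143.6, 254.2, 51.1, 49.4])]
```

View pics/s17.png

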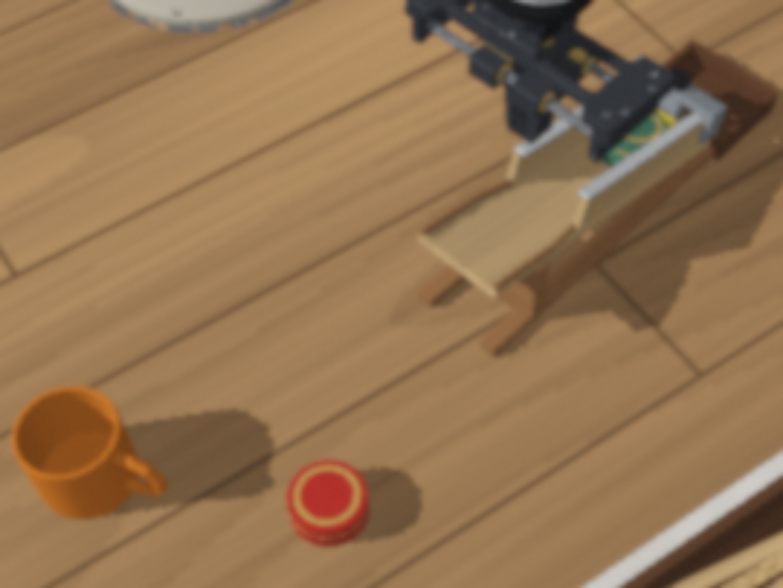

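View pics/w17.png

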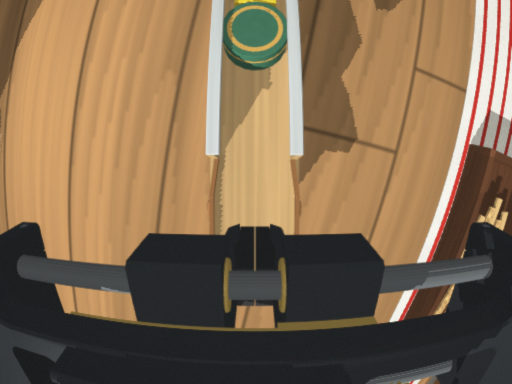

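The paddle is still pressed by about 1 mm (212.2 against 211.2 mm free). The tin is seated, the robot is clear and the bystanders have not moved. Handing in.

```bash
python3 -c "
from workcell import *
print(finish_job(), sense()['clock'])"
```

```text
the job is handed in; nothing more can be done
the job is handed in; nothing more can be done
```

The green tin is in the chute, under the metal lips and resting against the yellow stop. I handed the job in at about 19 s of the 64 s; it reports no verdict.

- **What I did:** I gripped the tin across the chute and lowered it into the mouth, letting it pivot flat on the slope. I then pushed it down with shut fingers until it touched the stop, and about 2 mm further at 7.6 N. The trip point is 5.5 mm (about 16 N). Then I backed off and lifted clear.
- **Stop:** With the fingers withdrawn, the wrist images put the paddle about 1.0 mm downhill of its free place. That is within the 0.1–2 mm expected of a tin pushed home.
- **Robot and bystanders:** The wrist force is back near zero. The red tin and mug are where they were in the scene picture, to within a pixel or two.
- **What disagreed:** The scene and side cameras differed by about 6–7 mm in world x, more than the stated 2 mm. I used their mean, corrected with the wrist camera.

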